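Clip the bit holder to the tool case

ROBOT

A 6-joint arm with a two-finger parallel gripper is mounted at the origin on the work surface. World frame = base frame: x ahead of the robot, y to its left, z up, the work surface at z = 0. Lengths are in m, angles in degrees, forces in N, time in s.
With the tool pointing down it reaches from about 0.35 to 0.925 m from the base axis. Payload 6.4 kg.
Tool frame: the origin (TCP) lies on the centre line of the jaws, within the pads' length; the fingertips stand 25 mm ahead of it and the grasp point (between the pads) lies 6 mm ahead of it (nose_length is the distance from the TCP to the fingertips, in m); z points along the fingers, y is the line along which they close (so a half turn about z gives the same grasp; the last joint's range is limited). The gripper opens to 85 mm and grips with 20 to 120 N. Pads are 22 mm wide; open, the fingers measure 114 mm over their backs; the gripper's body (76 mm by 85 mm) begins 54 mm behind the grasp point. The pads swing forward as they close: fully open they stand 13 mm farther back than shut.
Start: joints at [-82.454, 14.043, 89.255, -0, 76.702, -9.975], TCP at [0.196, -0.62, 0.256] pointing down, gripper open.
Joint ranges: [-179.41, 179.41], [-58.25, 129.5], [7.25, 145.43], [-54.29, 234.29], [11.92, 165.04], [-157.13, 157.13]. Speed limits (degrees/s): [147.25, 147.25, 180, 180, 180, 180].

INTERFACE

Orientations are given as [roll, pitch, yaw] about the fixed x, y, z axes, in that order (R = Rz(yaw) Ry(pitch) Rx(roll)).
In Python, from plant import * gives the robot as it stands.
- The arm moves only by the shell command python3 -m creep 'ROWS' [FORCE]. ROWS is a JSON object whose one key "plan" holds a list of rows, each a list of 5 numbers: the finger opening in cm, from 0 to 8.54, then the shift along the tool's x, y, z in cm, then the turn about the tool's z in rad. In form: {"plan": [[gripper, x, y, z, roll], ...]}. A call has 1 to 12 rows; each row shifts and turns the commanded pose from where the row before left it, along the tool's axes as they then stand; what a row does not reach is not made up. A row lasts 1/10 s, in which the tool goes at most 50 mm and 8.59 degrees, less where a joint would pass 70% of its speed; a pose out of reach is approached as far as the arm can. A call with a gripper value outside its range is refused whole. The fingers move at their own pace and stop on an object; FORCE is the grip in N (left out, the last holds). Time passes only in rows, so rows that do not move let the fingers close. It gives the time, the measured TCP pose, the force, the opening and the grip force at its end, in the units of the state.
- read_state(): the state, without advancing time (a new reading comes with each control period).
- get_image(name): name is "side" or "top"; returns a dict with "image" (480x640x3 uint8, red, green, blue), "fx", "fy", "cx", "cy" (pixels), "T" (4x4, takes a point from camera to world coordinates). Camera axes: x right, y down, z forward; pixel columns grow to the right and rows downward; lengths in m; the calibration is good to about 2 mm. A picture is of the moment at which its call begins. There is no depth.
- close_job(): hands the job in; it is judged then, once.
The state is a dict: "clock": time; "q": joint angles; "joint_vel": joint speeds; "effort": joint torques, N m; "tcp_pos": TCP position; "tcp_rot": TCP orientation; "wrist_force": force on the tool from outside, world axes, zero at the start; "ft_torque": the same for the moment, N m; "finger_gap": finger opening in m; "finger_force": force on a finger pad.
Only numpy, scipy, OpenCV 4.12 (cv2) and the standard library are available. Lean on these libraries where they do the work, as an engineer would, in place of code of your own. Each camera call takes 0.05 s, during which the arm holds its last target. There are 200 camera calls.

TASK

Clip the bit holder with the sprung gate onto the front leg of the steel loop in the tool case's lid: push its hook against the leg until the gate snaps shut behind it. Then tug it back gently so that the loop is drawn about a centimetre and a half towards the case's front for a moment, to prove that it holds, and leave the holder lying flat on the lid, still clipped. Push and pull gently, within 20 N and without running the loop hard against its end stops, and leave the other things where they are.

Things in the scene. Friction and masses are not known exactly. Their poses are not given: they have to be found in the camera images.
- clip: Bit holder with snap hook, lying flat, 137 mm long, 140 g. Origin: underside, under the middle of the handle; x from handle to hook mouth, y left, z up. Black handle: x -35..35 mm, 20 wide (y), 22 high: grip it here from above. Aluminium hook, 12 high, 48 wide: spine x 35..43, arms with inner faces at y +-16, noses x 88..102 leaving a 16 mm mouth at y = 0, shut by a steel gate.
- seat (a point): point on the clip at x = 47, y = 0, z = 10 mm: where the loop's 8 mm leg is when it lies right back against the spine. The gate falls shut behind the leg once the leg's centre is less than about 58 mm along x; a leg caught inside bears on the shut gate from within at x = 78.5 mm.
- mouth (a point): point on the clip at x = 102, y = 0, z = 6 mm: front of the mouth, level with the rounded fronts of the noses
- gatearm (a joint): angle of the clip's sprung gate (rad): 0 shut, grows to 1.4 as it is pushed inwards; a light spring shuts it. Gate 5 mm thick, 24 mm long, pivot at clip x = 85, y = -11 mm, tip at y = 13, outer face at x = 87.5; swings only inwards. The gate takes about 6 to 13 N on the leg to push through.
- case: closed hard tool case, fixed, 300 (x) x 260 (y) x 100 mm high, with a flat grey lid on top. Origin: centre of its underside; x points away from its front. A carry handle (bar along y, 30 mm high) stands on the lid at x = 125 mm.
- loop: steel tie-down loop in the lid: upside-down U of 8 mm round rod, legs upright and 68 mm apart along the case's x, 48 mm high above the lid. Origin: the front leg's axis at the height of the lid's top; x along the case's x, z up. It runs in a slot along the case's x.
- leg (a point): point on the axis of the loop's front leg (the one nearer the case's front, to be clipped), 10 mm above the lid
- anchor (a joint): displacement of the sprung loop along its slot (m): 0 at rest, positive when pushed away from the case's front (hard stop at 0.055), negative when drawn towards the front (hard stop at -0.025); spring about 250 N/m, so the loop backs off some 25 to 45 mm before the gate gives, then returns into the hook (damped).
- openhook: look-alike of the bit holder with the same black handle, but a plain open hook: only one arm (on its +y side) and no gate; same size, origin under the middle of the handle, x from handle to hook
- screwdriver: screwdriver lying on the table, about 200 mm long
- wrench: open-ended wrench lying on the table, about 200 mm long
- taperoll: roll of grey tape lying flat, 84 mm across, 24 mm high
- tapemeasure: yellow tape measure standing on edge, 65 x 40 x 60 mm high
- spraycan: spray can, 60 mm across, 170 mm high
- socket: steel socket standing on the case lid behind and left of the loop, 22 mm across, 30 mm high
Things that resemble listed ones, but are neither listed nor needed, are in the scene too. What is shaped like the clip but orange or purple is not meant.

How it is judged (in metres and radians):
On the way, in this order (a step that is already met when the one before it is completed fails the run):
1. the loop's leg pushes the clip's gate open (more than 0.3 rad) (value of joint gatearm above 0.3 rad and contact force between clip and loop above 0.5 N), for 0.02 s.
2. the leg is inside the hook and the gate has snapped shut (x of leg in the frame of clip between 0.038 and 0.084 m and y of leg in the frame of clip between -0.016 and 0.016 m and z of leg in the frame of clip between -0.03 and 0.03 m and value of joint gatearm below 0.12 rad), for 0.2 s.
3. the clipped hook is tugged: it draws the loop at least 8 mm towards the case's front, gate still shut (all of step 2 and value of joint anchor below -0.008 m and contact force between clip and loop above 0.8 N), for 0.2 s.
At the end, for the whole second after the job is handed in: The loop's front leg is inside the clip's hook (between spine and gate), the gate is shut (under 0.12 rad), and the clip lies flat on the lid (tilt under 0.15 rad, underside within 5 mm below to 8 mm above the lid's top), at rest (all of step 2 and angle between clip's own z axis and vertical below 0.15 rad and z of clip in the frame of case between 0.095 and 0.108 m and linear speed of clip below 0.02 m/s); the robot touches nothing.
It fails at once if clip and loop press on one another with more than 20 N (contact force between clip and loop above 20 N).
It fails at once if another thing is moved by more than 30 mm (distance of any of openhook, screwdriver, wrench, taperoll, tapemeasure, spraycan, socket from where it was at the start of the episode above 0.03 m).
It also fails if it takes over 72 s, if anything falls off the work surface, if the arm or the gripper's body presses on something with over 40 N, if the wrist force passes 120 N, or if a joint passes its speed limit or range.

## Working session

There is one attempt and no reset: what is moved stays moved. The work goes in short steps, Python scripts to look and compute and a shell command to move; the robot and the scene stay as the last step left them, time stands still between calls to the robot, and variables do not carry over. Pictures are saved under pics/ and viewed, at most 10 in all, crops included, and the job is handed in when it is done.

```bash
mkdir -p pics; ls; python3 - <<'E'
from plant import *
import cv2,numpy as np
s=read_state();print({k:np.round(v,3).tolist() for k,v in s.items()})
for n in("top","side"):
    d=get_image(n);cv2.imwrite(f"pics/{n}0.png",d["image"][:,:,::-1]);print(n,d["fx"],d["fy"],d["cx"],d["cy"],np.round(d["T"],4).tolist())
E
```

```text
pics
{'clock': 0.0, 'q': [-82.454, 14.084, 89.326, -0.0, 76.702, -9.977], 'joint_vel': [0.041, -0.0, 0.176, 0.086, -0.136, 0.1], 'effort': [0.001, -42.95, -32.613, 0.0, 0.005, -0.0], 'tcp_pos': [0.196, -0.619, 0.255], 'tcp_rot': [-179.889, -0.019, 17.523], 'wrist_force': [-0.755, -0.48, -0.279], 'ft_torque': [-0.016, -0.006, 0.014], 'finger_force': 0.0, 'finger_gap': 0.086}
top 600.6456569409786 600.6456569409786 307.89634991697034 236.6085323226024 [[-0.0102, -0.9897, 0.143, 0.3722], [-0.9998, 0.0129, 0.0173, 0.0069], [-0.019, -0.1428, -0.9896, 1.4276], [0.0, 0.0, 0.0, 1.0]]
side 528.7643051369332 528.7643051369332 318.3894754459753 236.9603271817169 [[-0.779, -0.4697, 0.4154, -0.0085], [-0.6268, 0.5685, -0.5328, 0.7293], [0.0141, -0.6755, -0.7373, 1.0632], [0.0, 0.0, 0.0, 1.0]]
```

View pics/top0.png

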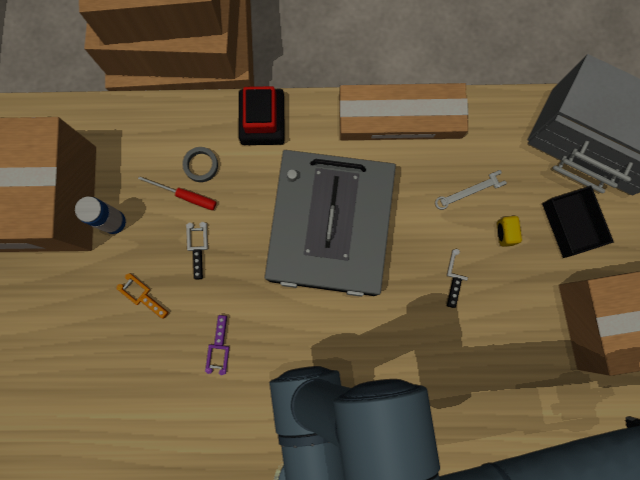

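View pics/side0.png

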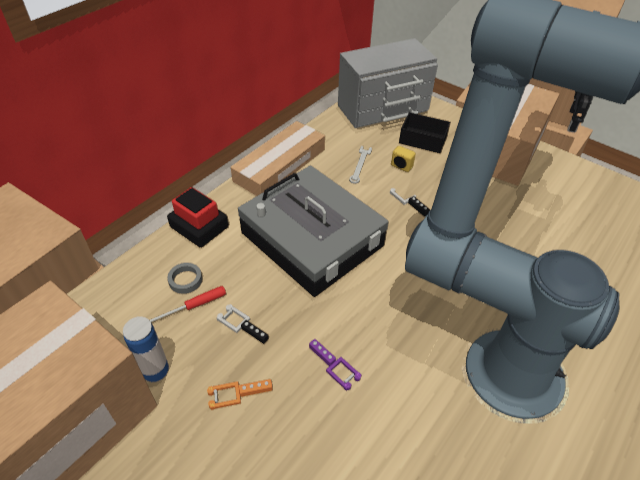

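The clip is at about (198,250) in the top view: black handle at (198,264), hook towards the top of the image. The open look-alike is at (455,280), and the case and loop are near (331,215). I'll zoom in on both.

```bash
cat > h.py <<'E'
from plant import *
import cv2,numpy as np
def ray(d,u,v,z):
    T=np.array(d["T"]);r=T[:3,:3]@np.array([(u-d["cx"])/d["fx"],(v-d["cy"])/d["fy"],1.]);o=T[:3,3]
    return o+r*(z-o[2])/r[2]
def proj(d,p):
    T=np.array(d["T"]);c=T[:3,:3].T@(np.array(p)-T[:3,3]);return np.array([d["fx"]*c[0]/c[2]+d["cx"],d["fy"]*c[1]/c[2]+d["cy"]])
def crop(d,u0,v0,w,h,k):
    return cv2.resize(d["image"][v0:v0+h,u0:u0+w,::-1],None,fx=k,fy=k,interpolation=cv2.INTER_CUBIC)
E
python3 - <<'E'
from h import *
t=get_image("top");s=get_image("side")
a=crop(t,175,210,50,80,6);b=crop(t,260,140,140,160,3)
a=cv2.resize(crop(t,175,210,50,80,6),(300,480));c=np.hstack([a,b])
cv2.imwrite("pics/z.png",c)
E
```

```text
(no output)
```

View pics/z.png

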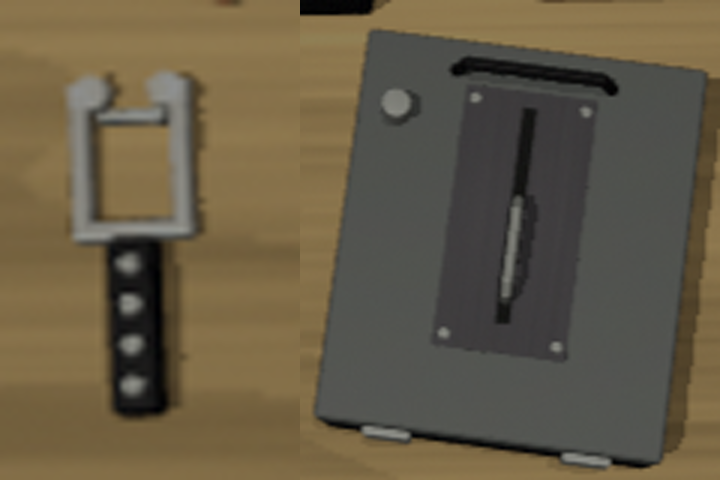

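The clip lies nearly along the image vertical, with its noses at (190,225) and (203,224). The lid plate screws are at (318,173), (355,177), (308,251) and (346,256). The loop bar runs from (332,206) to (328,241).

```bash
python3 - <<'E'
from h import *
t=get_image("top");s=get_image("side")
def P(x,y,z):return ray(t,260+(x-300)/3,140+y/3,z)
# case
for n,L in (("lid",[(370,30),(706,72),(660,460),(316,415)]),("screws",[(475,98),(586,112),(557,347),(443,333)])):
    p=np.array([P(*q,.1)[:2] for q in L]); f=(p[0]-p[3]+p[1]-p[2]);print(n,p.round(4).tolist(),p.mean(0).round(4),np.degrees(np.arctan2(f[1],f[0])).round(2))
for n,q,z in(("slotfar",(530,108),.1),("slotnear",(503,322),.1),("barfar",(517,198),.148),("barnear",(507,300),.148)):print(n,P(*q,z).round(4))
# clip
im=t["image"][200:300,170:230].astype(int);hsv=cv2.cvtColor(t["image"],cv2.COLOR_RGB2HSV)[200:300,170:230].astype(int)
al=((hsv[...,1]<50)&(hsv[...,2]>95)).astype(np.uint8);bl=(hsv[...,2]<50).astype(np.uint8)
for n,m,z in(("al",al,.012),("blk",bl,.02)):
    cs,_=cv2.findContours(m,cv2.RETR_EXTERNAL,cv2.CHAIN_APPROX_NONE)
    for c in cs:
        if cv2.contourArea(c)<25:continue
        (cx,cy),wh,_a=cv2.minAreaRect(c);b=cv2.boxPoints(cv2.minAreaRect(c))+[170.,200.]
        w=np.array([ray(t,*q,z)[:2] for q in b]);e=[w[1]-w[0],w[2]-w[1]];print(n,w.mean(0).round(4),[(np.linalg.norm(v).round(4),np.degrees(np.arctan2(v[1],v[0])).round(1)) for v in e])
cv2.imwrite("pics/z2.png",np.hstack([crop(s,200,290,90,70,5),crop(s,290,180,70,70,5)]))
E
```

```text
lid [[0.7646, 0.0842], [0.7278, -0.1698], [0.436, -0.1271], [0.472, 0.1254]] [ 0.6001 -0.0218] -8.17
screws [[0.7103, 0.005], [0.6982, -0.0785], [0.5202, -0.0533], [0.5317, 0.031]] [ 0.6151 -0.0239] -8.19
slotfar [ 0.7019 -0.0364  0.1   ]
slotnear [ 0.5394 -0.0136  0.1   ]
barfar [ 0.6235 -0.0243  0.148 ]
barnear [ 0.5492 -0.016   0.148 ]
al [0.583  0.2989] [(np.float64(0.0469), np.float64(-88.1)), (np.float64(0.0644), np.float64(-176.6))]
blk [0.5138 0.2932] [(np.float64(0.0208), np.float64(-87.5)), (np.float64(0.0676), np.float64(-176.0))]
```

View pics/z2.png

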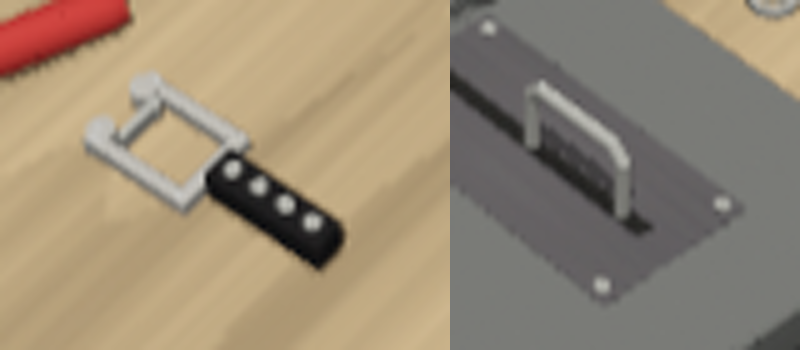

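Both views agree: the gate is visible across the mouth. The clip origin is about (0.514, 0.294) with yaw about 3.8°. The case yaw is -8.2°, and the front leg is about (0.5525, -0.0155). I'll move above the clip.

```bash
python3 -m creep '{"plan": [[8.5,0,0,0,0.12],[8.5,0,0,0,0.12],[8.5,3.5,-3.5,0,0],[8.5,3.5,-3.5,0,0],[8.5,3.5,-3.5,0,0],[8.5,3.5,-3.5,0,0],[8.5,3.5,-3.5,0,0],[8.5,3.5,-3.5,0,0],[8.5,3.5,-3.5,0,0],[8.5,3.5,-3.5,0,0],[8.5,3.5,-3.5,0,0],[8.5,3.5,-3.5,0,0]]}' 80; python3 -m creep '{"plan": [[8.5,0,-4.8,0,0],[8.5,0,-4.8,0,0],[8.5,0,-4.8,0,0],[8.5,0,-4.8,0,0],[8.5,0,-4.8,0,0],[8.5,0,-4.8,0,0],[8.5,0,-4.8,0,0],[8.5,0,-4.8,0,0],[8.5,0,-4.8,0,0],[8.5,0,-4.8,0,0],[8.5,0,0,0,0],[8.5,0,0,0,0]]}'
```

```text
clock: 1.5
tcp_pos: [0.523, -0.2458, 0.2565]
tcp_rot: [180.0, -0.0, 3.8]
wrist_force: [1.7, -1.2, -0.3]
finger_gap: 0.0853
finger_force: 0.0
clock: 2.7
tcp_pos: [0.49, 0.2322, 0.2562]
tcp_rot: [180.0, 0.0, 3.9]
wrist_force: [-0.7, -0.3, 0.5]
finger_gap: 0.0851
finger_force: 0.0
```

```bash
python3 -m creep '{"plan": [[8.5,1.4,-3,0,0],[8.5,1.4,-3,0,0],[6,0,0,4,0],[6,0,0,4,0],[6,0,0,4,0],[6,0,0,4,0],[6,0,0,0,0],[6,0,0,0,0]]}'; python3 - <<'E'
from h import *
for n in("top","side"):
    d=get_image(n);u,v=proj(d,[.53,.295,.03]).astype(int);c=crop(d,max(u-50,0),max(v-50,0),100,100,4);globals()[n]=c
cv2.imwrite("pics/a.png",np.hstack([top,side]))
E
```

```text
clock: 3.5
tcp_pos: [0.5148, 0.292, 0.0967]
tcp_rot: [180.0, 0.0, 3.7]
wrist_force: [-0.1, -0.0, 0.6]
finger_gap: 0.0603
finger_force: 0.0
```

View pics/a.png

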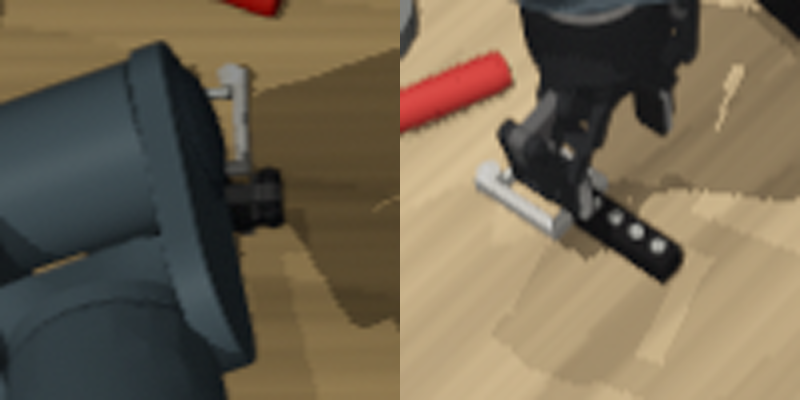

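The open fingers straddle the clip's handle, with the hook free ahead, so I'll descend and grip.

```bash
python3 -m creep '{"plan": [[6,0,-0.15,3.4,0],[6,0,0,2.4,0],[6,0,0,1,0],[6,0,0,0,0],[1,0,0,0,0],[1,0,0,0,0],[1,0,0,0,0],[1,0,0,0,0],[1,0,0,0,0],[1,0,0,0,0],[1,0,0,0,0],[1,0,0,0,0]]}' 80;  python3 -m creep '{"plan": [[1,0,0,-1,0],[1,0,0,-3,0],[1,0,0,-4,0],[1,0,0,-4,0],[1,0,0,-4,0],[1,0,0,-4,0],[1,0,0,0,0.1],[1,0,0,0,0.11],[1,0,0,0,0]]}'
```

```text
clock: 4.8
tcp_pos: [0.5158, 0.295, 0.0304]
tcp_rot: [-180.0, -0.2, 3.8]
wrist_force: [-0.9, -1.0, 5.7]
finger_gap: 0.0181
finger_force: 80.2
clock: 5.7
tcp_pos: [0.5139, 0.2945, 0.2288]
tcp_rot: [-180.0, -0.0, -8.2]
wrist_force: [0.2, 0.8, -1.0]
finger_gap: 0.0183
finger_force: 79.0
```

```bash
python3 -m creep '{"plan": [[1,-1.2,4,0,0],[1,-1.2,4,0,0],[1,-1.2,4,0,0],[1,-1,4,0,0],[1,0,4,0,0],[1,0,4,0,0],[1,0,4,0,0],[1,0,2.1,0,0],[1,0,0,2.5,0],[1,0,0,2.5,0],[1,0,0,0,0],[1,0,0,0,0]]}'; python3 - <<'E'
from h import *
for n in("top","side"):
    d=get_image(n);u,v=proj(d,[.52,-.01,.14]).astype(int);print(n,u-50,v-50);globals()[n]=crop(d,u-50,v-50,100,100,4)
cv2.imwrite("pics/b.png",np.hstack([top,side]))
E
```

```text
clock: 6.9
tcp_pos: [0.4252, 0.0035, 0.1783]
tcp_rot: [-180.0, 0.1, -8.2]
wrist_force: [0.4, 0.2, -0.9]
finger_gap: 0.0179
finger_force: 79.2
top 276 203
side 284 168
```

View pics/b.png

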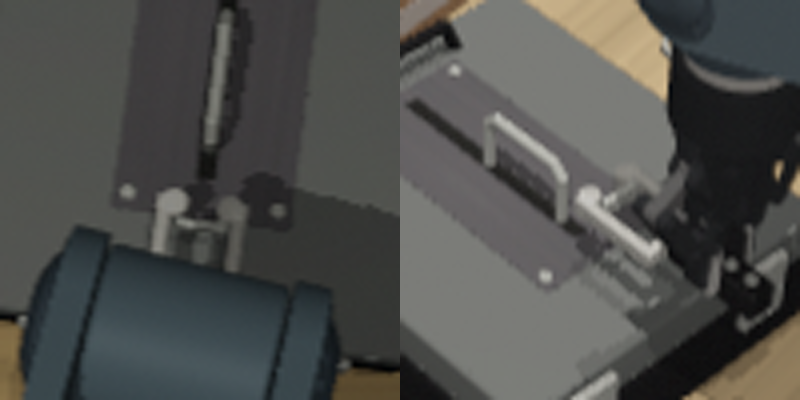

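The top view shows the nose tips at crop (173,201) and (233,208), with the loop bar above them running from (226,12) to (211,142). I'll work out the lateral offset.

```bash
python3 - <<'E'
from h import *
t=get_image("top");s=get_image("side")
P=lambda x,y,z:ray(t,276+x/4,203+y/4,z)[:2]
S=lambda x,y,z:ray(s,284+(x-400)/4,168+y/4,z)[:2]
a=np.radians(-8.2);ex=np.array([np.cos(a),np.sin(a)]);ey=np.array([-ex[1],ex[0]])
tcp=np.array(read_state()["tcp_pos"])[:2]
n1,n2=P(173,201,.16),P(233,208,.16)
for n,p in dict(nL=n1,nR=n2,mid=(n1+n2)/2,bar0=P(226,12,.148),bar1=P(212,142,.148),legS=S(562,219,.1),legTopS=S(562,176,.144),farlegS=S(490,163,.1),slotN=P(207,178,.1)).items(): print(n,p.round(4),"in tcp frame (mm)",(1e3*(p-tcp)@np.c_[ex,ey]).round(1))
E
```

```text
nL [0.5194 0.0054] in tcp frame (mm) [91.8 15.4]
nR [ 0.5153 -0.0264] in tcp frame (mm) [ 92.3 -16.7]
mid [ 0.5173 -0.0105] in tcp frame (mm) [92.  -0.7]
bar0 [ 0.6235 -0.0247] in tcp frame (mm) [199.1   0.5]
bar1 [ 0.5525 -0.016 ] in tcp frame (mm) [127.6  -1.1]
legS [ 0.5528 -0.0147] in tcp frame (mm) [127.8   0.3]
legTopS [ 0.55   -0.0096] in tcp frame (mm) [124.3   4.9]
farlegS [ 0.6202 -0.0245] in tcp frame (mm) [195.9   0.2]
slotN [ 0.539  -0.0138] in tcp frame (mm) [114.   -0.8]
```

Aligned to within 1 mm. I'll lower to just above the lid, then approach.

```bash
python3 -m creep '{"plan": [[1,0,0,2.5,0],[1,0,0,1.5,0],[1,0,0,0.5,0],[1,0,0,0,0],[1,1,0,0,0],[1,1,0,0,0],[1,0.8,0,0,0],[1,0,0,0,0],[1,0,0,0,0]]}'; python3 -m creep '{"plan": [[1,0.3,0,0,0],[1,0.3,0,0,0],[1,0.3,0,0,0],[1,0.3,0,0,0],[1,0.3,0,0,0],[1,0.2,0,0,0],[1,0,0,0,0],[1,0,0,0,0]]}'
```

```text
clock: 8.0
tcp_pos: [0.4534, -0.0008, 0.1333]
tcp_rot: [-180.0, 0.0, -8.3]
wrist_force: [-0.4, 0.4, -0.9]
finger_gap: 0.0183
finger_force: 79.3
clock: 8.8
tcp_pos: [0.47, -0.0032, 0.1333]
tcp_rot: [180.0, 0.0, -8.3]
wrist_force: [-1.3, -1.2, -1.7]
finger_gap: 0.0181
finger_force: 79.3
```

```bash
python3 -m creep '{"plan": [[1,0.3,0,0,0],[1,0.3,0,0,0],[1,0.3,0,0,0],[1,0.3,0,0,0],[1,0,0,0,0],[1,0,0,0,0]]}'; python3 - <<'E'
from h import *
f=[]
for i in range(4):
    t=get_image("top");f.append(read_state()["wrist_force"])
print(np.mean(f,0).round(2))
s=get_image("side")
cv2.imwrite("pics/c.png",np.hstack([crop(t,276,183,100,100,4),crop(s,284,158,100,100,4)]))
E
```

```text
clock: 9.4
tcp_pos: [0.4818, -0.0048, 0.1331]
tcp_rot: [-180.0, 0.0, -8.3]
wrist_force: [-3.6, 1.2, -0.2]
finger_gap: 0.0179
finger_force: 79.4
[-3.62  0.41 -0.42]
```

View pics/c.png

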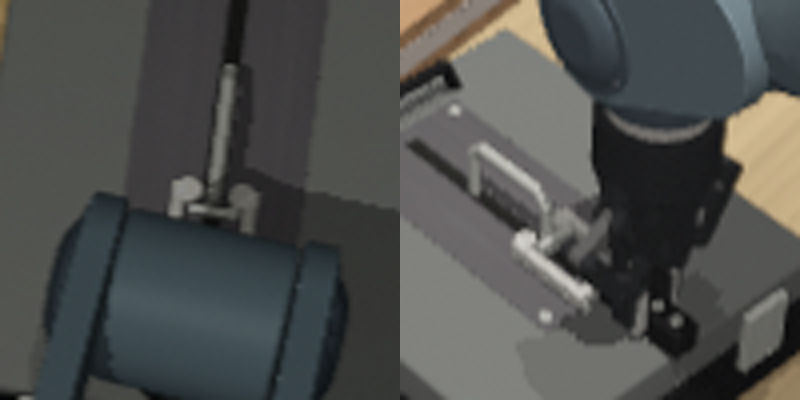

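The leg now sits centred in the mouth against the gate, at about crop (217,205), and pushes back with 3.6 N. That means the loop has moved about 14 mm. I'll keep pushing slowly.

```bash
python3 -m creep '{"plan": [[1,0.2,0,0,0],[1,0.2,0,0,0],[1,0.2,0,0,0],[1,0.2,0,0,0],[1,0.2,0,0,0],[1,0,0,0,0]]}'; python3 -m creep '{"plan": [[1,0.2,0,0,0],[1,0.2,0,0,0],[1,0.2,0,0,0],[1,0,0,0,0]]}' ; python3 -m creep '{"plan": [[1,0.2,0,0,0],[1,0.2,0,0,0],[1,0.2,0,0,0],[1,0,0,0,0]]}'
```

```text
clock: 10.25
tcp_pos: [0.4917, -0.0064, 0.1331]
tcp_rot: [180.0, 0.1, -8.3]
wrist_force: [-5.9, -0.6, 0.0]
finger_gap: 0.018
finger_force: 79.5
clock: 10.65
tcp_pos: [0.4973, -0.0072, 0.133]
tcp_rot: [180.0, 0.1, -8.3]
wrist_force: [-6.8, 0.2, 0.2]
finger_gap: 0.018
finger_force: 79.5
clock: 11.05
tcp_pos: [0.5031, -0.0079, 0.133]
tcp_rot: [-180.0, 0.2, -8.3]
wrist_force: [-7.4, 0.1, 1.0]
finger_gap: 0.0177
finger_force: 79.7
```

```bash
python3 -m creep '{"plan": [[1,0.2,0,0,0],[1,0.2,0,0,0],[1,0,0,0,0],[1,0,0,0,0]]}'; python3 -m creep '{"plan": [[1,0.2,0,0,0],[1,0.2,0,0,0],[1,0,0,0,0],[1,0,0,0,0]]}'
```

```text
clock: 11.45
tcp_pos: [0.5067, -0.0084, 0.1328]
tcp_rot: [-180.0, 0.2, -8.3]
wrist_force: [-7.2, -0.1, 1.8]
finger_gap: 0.0177
finger_force: 79.7
clock: 11.85
tcp_pos: [0.5103, -0.009, 0.1326]
tcp_rot: [180.0, 0.2, -8.3]
wrist_force: [-9.1, -0.5, 2.4]
finger_gap: 0.0179
finger_force: 79.7
```

```bash
python3 - <<'E'
from h import *
f=[]
for i in range(4):
    t=get_image("top");f.append(read_state()["wrist_force"])
print(np.mean(f,0).round(2))
s=get_image("side")
cv2.imwrite("pics/d.png",np.hstack([crop(t,296,163,70,70,5),crop(s,284,158,90,70,5)]))
E
```

```text
[-8.99  0.2   1.36]
```

View pics/d.png

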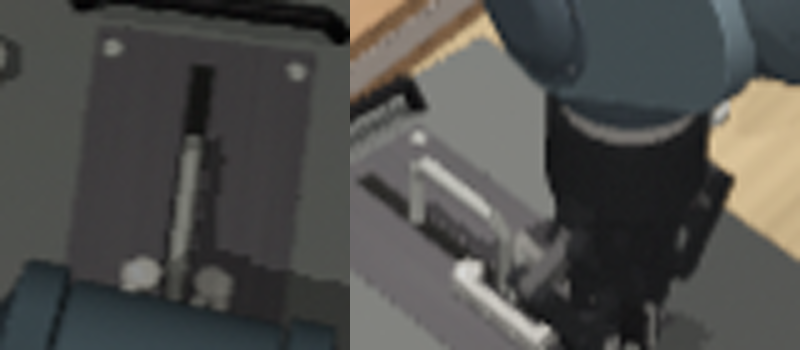

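The bar's far end is now at (334,191), so the loop has moved about 34 mm. The leg has gone several mm past the gate contact point, so the gate is yielding. I'll continue.

```bash
python3 -m creep '{"plan": [[1,0.2,0,0,0],[1,0.1,0,0,0],[1,0,0,0,0],[1,0,0,0,0]]}'; python3 -m creep '{"plan": [[1,0.2,0,0,0],[1,0.1,0,0,0],[1,0,0,0,0],[1,0,0,0,0]]}';python3 - <<'E'
from h import *
t=get_image("top");s=get_image("side")
cv2.imwrite("pics/e.png",np.hstack([crop(t,296,153,70,80,5),crop(s,274,148,90,80,5)]))
E
```

```text
clock: 12.5
tcp_pos: [0.513, -0.0094, 0.1324]
tcp_rot: [180.0, 0.3, -8.3]
wrist_force: [-9.2, -0.0, 0.5]
finger_gap: 0.0178
finger_force: 79.6
clock: 12.9
tcp_pos: [0.5156, -0.01, 0.1321]
tcp_rot: [180.0, 0.3, -8.3]
wrist_force: [-9.8, -1.2, 0.5]
finger_gap: 0.0181
finger_force: 79.5
```

View pics/e.png

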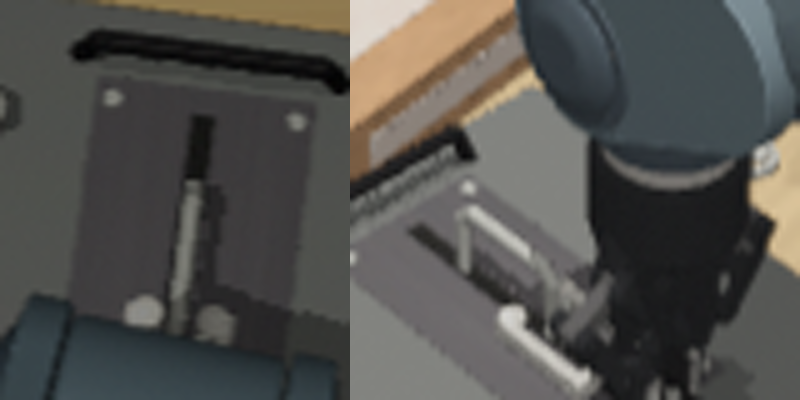

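The bar's far end is at (334.6,189.4), so the loop is at about 37 mm with the gate largely open. The force is still well under the limit, so I'll continue and track the bar numerically.

```bash
cat > bar.py <<'E'
from h import *
# far end of the loop's top bar: bright pixels near the slot line, reported as anchor displacement (mm)
t=get_image("top");g=cv2.cvtColor(t["image"],cv2.COLOR_RGB2GRAY).astype(float)
a=np.radians(-8.2);e=np.array([np.cos(a),np.sin(a),0]);o=np.array([.6235,-.0245,.148])
k=np.arange(-40,70,.5);n=np.array([-e[1],e[0],0])
v=[max(cv2.getRectSubPix(g.astype(np.float32),(1,1),tuple(proj(t,o+e*x/1e3+n*m)))[0,0] for m in(-.002,-.001,0,.001,.002)) for x in k]
b=[x for x,y in zip(k,v) if y>100]
f=np.mean([read_state()["wrist_force"] for _ in range(3)],0)
print("bar end mm",max(b),"force",f.round(1))
E
python3 bar.py; python3 -m creep '{"plan": [[1,0.1,0,0,0],[1,0.1,0,0,0],[1,0,0,0,0],[1,0,0,0,0]]}';python3 bar.py; python3 -m creep '{"plan": [[1,0.1,0,0,0],[1,0.1,0,0,0],[1,0,0,0,0],[1,0,0,0,0]]}';python3 bar.py
```

```text
bar end mm 31.5 force [-9.5 -1.2 -0. ]
clock: 13.45
tcp_pos: [0.5174, -0.0104, 0.1319]
tcp_rot: [180.0, 0.4, -8.3]
wrist_force: [-8.7, -1.7, -1.3]
finger_gap: 0.0183
finger_force: 79.5
bar end mm 30.5 force [-9.9 -1.7 -1.6]
clock: 13.9
tcp_pos: [0.5205, -0.0112, 0.1324]
tcp_rot: [179.9, 0.2, -8.3]
wrist_force: [-4.8, -4.0, -1.6]
finger_gap: 0.0184
finger_force: 79.4
bar end mm 21.0 force [ 0.7  0.2 -2.9]
```

```bash
python3 -m creep '{"plan": [[1,0,0,0,0],[1,0,0,0,0],[1,0,0,0,0],[1,0,0,0,0],[1,0,0,0,0]]}';python3 bar.py;python3 bar.py
```

```text
clock: 14.45
tcp_pos: [0.5216, -0.0106, 0.1335]
tcp_rot: [-180.0, -0.0, -8.3]
wrist_force: [-2.5, -0.7, 0.6]
finger_gap: 0.0183
finger_force: 79.4
bar end mm 4.5 force [-2.3  0.5 -1. ]
bar end mm 4.5 force [-3.   0.3 -0.1]
```

The leg snapped through and the loop returned against the spine. Now I'll tug back.

```bash
python3 -m creep '{"plan": [[1,-0.5,0,0,0],[1,-0.5,0,0,0],[1,-0.5,0,0,0],[1,-0.5,0,0,0],[1,-0.5,0,0,0],[1,-0.5,0,0,0],[1,-0.4,0,0,0],[1,-0.4,0,0,0],[1,0,0,0,0],[1,0,0,0,0]]}'; python3 bar.py; python3 -m creep '{"plan": [[1,-0.2,0,0,0],[1,-0.2,0,0,0],[1,-0.2,0,0,0],[1,-0.2,0,0,0],[1,0,0,0,0],[1,0,0,0,0]]}';python3 bar.py
```

```text
clock: 15.55
tcp_pos: [0.4839, -0.0052, 0.1334]
tcp_rot: [180.0, -0.0, -8.3]
wrist_force: [-0.2, 0.1, -2.2]
finger_gap: 0.0183
finger_force: 79.3
bar end mm -6.0 force [ 0.2 -0.1 -1.1]
clock: 16.2
tcp_pos: [0.4759, -0.004, 0.1334]
tcp_rot: [180.0, -0.0, -8.3]
wrist_force: [1.7, -1.1, -1.0]
finger_gap: 0.0183
finger_force: 79.3
bar end mm -10.5 force [ 0.7 -0.7 -1.1]
```

```bash
python3 -m creep '{"plan": [[1,-0.2,0,0,0],[1,-0.2,0,0,0],[1,-0.2,0,0,0],[1,-0.2,0,0,0],[1,-0.2,0,0,0],[1,0,0,0,0],[1,0,0,0,0],[1,0,0,0,0],[1,0,0,0,0]]}';python3 bar.py;python3 bar.py
```

```text
clock: 17.15
tcp_pos: [0.4662, -0.0026, 0.1334]
tcp_rot: [180.0, -0.0, -8.3]
wrist_force: [2.1, -0.6, -2.5]
finger_gap: 0.0181
finger_force: 79.2
bar end mm -20.0 force [ 3.6 -0.3 -1.9]
bar end mm -20.0 force [ 3.5 -0.  -2.6]
```

The tug is proven: the loop is at about -14 mm with 3.5 N. I'll move forward so the leg sits mid-hook, lower, release and lift.

```bash
python3 -m creep '{"plan": [[1,0.4,0,0,0],[1,0.5,0,0,0],[1,0.5,0,0,0],[1,0.5,0,0,0],[1,0.4,0,0,0],[1,0.4,0,0,0],[1,0,0,0,0],[1,0,0,0.1,0],[1,0,0,0.1,0],[1,0,0,0.1,0],[1,0,0,0,0],[1,0,0,0,0]]}' 80; python3 -m creep '{"plan": [[2.4,0,0,0,0],[3.5,0,0,0,0],[4.5,0,0,0,0],[4.5,0,0,0,0],[4.5,0,0,0,0],[4.5,0,0,-0.5,0],[4.5,0,0,-1,0],[4.5,0,0,-3,0],[4.5,0,0,-4,0],[4.5,0,0,-4,0],[4.5,0,0,0,0]]}'
```

```text
clock: 18.45
tcp_pos: [0.4928, -0.0065, 0.1304]
tcp_rot: [180.0, -0.0, -8.3]
wrist_force: [-1.5, -0.6, -0.2]
finger_gap: 0.0178
finger_force: 79.5
clock: 19.55
tcp_pos: [0.4961, -0.0072, 0.2631]
tcp_rot: [179.9, -0.8, -8.3]
wrist_force: [-0.5, -0.1, 0.2]
finger_gap: 0.045
finger_force: 0.0
```

```bash
python3 -m creep '{"plan": [[4.5,-1,4,0,0],[4.5,-1,4,0,0],[4.5,-1,4,0,0],[4.5,0,4,0,0],[4.5,0,4,0,0],[4.5,0,4,0,0],[4.5,0,4,0,0],[4.5,0,0,0,0],[4.5,0,0,0,0]]}'; python3 bar.py; python3 - <<'E'
from h import *
t=get_image("top");s=get_image("side")
cv2.imwrite("pics/f.png",np.hstack([crop(t,286,183,70,100,5),crop(s,274,148,90,100,5)]))
E
```

```text
clock: 20.45
tcp_pos: [0.4225, -0.2797, 0.2553]
tcp_rot: [-180.0, 0.0, -8.4]
wrist_force: [0.2, 0.6, -0.2]
finger_gap: 0.045
finger_force: 0.0
bar end mm -6.5 force [ 0.4  0.6 -0. ]
```

View pics/f.png

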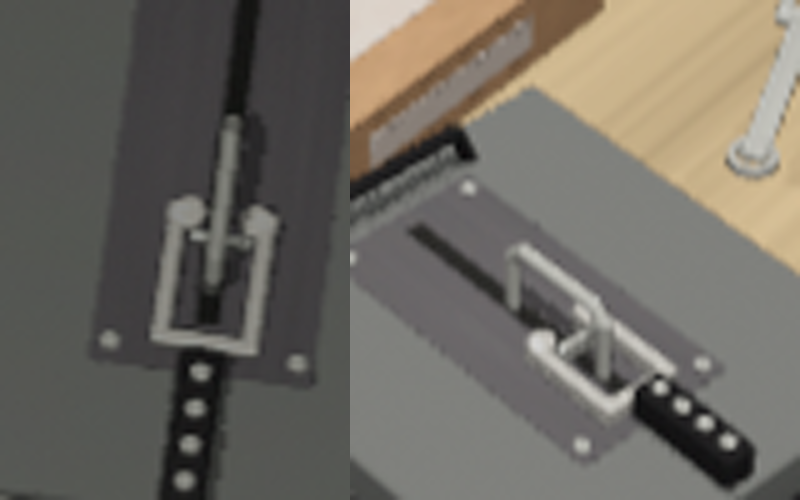

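The clip lies flat on the lid and the gate is shut, around crop (222,240). The leg is inside the hook at about (212,287), and the loop is at rest. I'll hand in.

```bash
python3 -c "from plant import *;print(close_job())"
```

```text
the job is handed in; nothing more can be done
None
```

The holder is clipped onto the loop's front leg with its gate shut, was tugged back to about -14 mm at about 3.5 N, lies flat on the lid, and the job is handed in; the hand-in returned no verdict.

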